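Draw out the window brush handle to its second stop and hold it

ROBOT

A 6-joint arm with a two-finger parallel gripper is mounted at the origin on the work surface. World frame = base frame: x ahead of the robot, y to its left, z up, the work surface at z = 0. Lengths are in m, angles in rad, forces in N, time in s.
With the tool pointing down it reaches from about 0.3 to 0.775 m from the base axis. Payload 14.6 kg.
Tool frame: the origin (TCP) lies between the finger pads; the fingertips stand 19 mm ahead of it and the grasp point (between the pads) is the TCP; z points along the fingers, y is the direction in which the jaws open and shut (so a half turn about z gives the same grasp; the last joint's range is limited). The gripper opens to 94 mm and grips with 3 to 60 N. Pads are 16 mm wide; open, the fingers measure 119 mm over their backs; the gripper's body (75 mm by 177 mm) begins 78 mm behind the grasp point.
Start: joints at [1.059, 0.3, 1.521, -0, 1.321, -0.067], TCP at [0.237, 0.496, 0.224] pointing down, gripper open.
Joint ranges: [-3.03, 3.03], [-0.79, 2.21], [0.23, 2.52], [-1.04, 4.18], [0, 3.07], [-2.55, 2.55]. Speed limits (rad/s): [2.22, 2.22, 2.57, 3.14, 3.14, 3.14].

INTERFACE

Orientations are given as [roll, pitch, yaw] about the fixed x, y, z axes, in that order (R = Rz(yaw) Ry(pitch) Rx(roll)).
In Python, from station import telemetry, vision, ctrl gives the robot as it stands. The module is installed in compiled form; this text tells all that it offers.
- The arm moves only by the shell command python3 -m creep 'ROWS' [FORCE]. ROWS is JSON, a list of rows, each a list of 3 entries, a list of its own where there are three numbers: the shift along the tool's x, y, z in units of 50 mm (1.0 is 50 mm), then the turn about the tool's z in units of 8 degrees (1.0 is 8 degrees), then the opening, from 0 (shut) to 1 (fully open). In form: [[[tx, ty, tz], twist, gripper], ...]. A call has 1 to 12 rows; each row is the pose to reach, as a shift and turn from the pose commanded when the call began, along the tool's axes at that moment; what a row does not reach only later rows make up. A row lasts 1/10 s, in which the tool goes at most 50 mm and 8.59 degrees, less where a joint would pass 70% of its speed; a pose out of reach is approached as far as the arm can. A call with a gripper value outside its range is refused whole. The fingers move at their own pace and stop on an object; FORCE is the grip in N (left out, the last holds). Time passes only in rows, so rows that repeat a pose let the fingers close. It gives the time, the measured TCP pose, the force and the opening at its end, in the units of the state.
- telemetry.get_obs(): the state, without advancing time (a new reading comes with each control period).
- vision.camera(name): name is "side" or "top"; returns a dict with "img" (420x560x3 uint8, red, green, blue), "depth" (420x560 float32, m along the optical axis (not along the pixel's ray), 0 where there is no reading), "vertical_fov" (degrees; the focal length in pixels is half the picture's height over the tangent of half this angle, whatever the lens; pixels are square), "cx", "cy" (the principal point, pixels), "extrinsics" (4x4, takes a point from camera to world coordinates). Camera axes: x right, y down, z forward; pixel columns grow to the right and rows downward; lengths in m; the calibration is good to about 2 mm. A picture is of the moment at which its call begins.
- ctrl.hand_in(): hands the job in, once; it reports no verdict.
The state is a dict: "time_s": time; "qpos": joint angles; "joint_vel": joint speeds; "tau": joint torques, N m; "ee_pos": TCP position; "eef_rot": TCP orientation; "force": force on the tool from outside, world axes, zero at the start; "moment": the same for the moment, N m; "grip_width": finger opening in m.
Only numpy, scipy, OpenCV 4.12 (cv2) and the standard library are available. Lean on these libraries where they do the work, as an engineer would, in place of code of your own. Each camera call takes 0.05 s, during which the arm holds its last target.

TASK

Pull the telescoping handle of the window brush out so that I can tighten it: pinch the black grip across its orange button so that the button is squeezed in while the handle is still fully in, then draw the handle straight out, through the first click, until its red pin comes up against the yellow ring (the second stop). Finish still holding the grip there, because a spring pulls it back in; leave the tin, the bowl of jacks, the marble dish and the scoop where they stand.

Things in the scene. Friction and masses are not known exactly. Their poses are not given: they have to be found in the camera images.
- brush: Telescoping window brush, level, fixed to the shelf by a teak cradle. Origin: on the shelf under the near mouth of its aluminium tube. x runs along the tube (34 mm thick, 185 long, axis 80 mm above the shelf, two steel collars to 103 mm) to the blue head (ends at x = 263, 170 wide); the handle is drawn out along -x, roughly towards the robot; z up. Does not move in a run.
- rod (a joint): How far the handle is drawn out, in m: 0 = fully in and latched. It gives only about 2 mm until the button is in. Then a spring pulls it back with about 2 N (in) to 4 N (out). At about 0.035 is the first stop, a click that takes some 5 to 7 N more to pull through; at 0.065 to 0.10 (by the ring's place) the second stop, which is firm. Let go there, it springs back about as far as the click.
- grip (a point): Middle of the black grip at the button, on the handle's axis, 80 mm above the shelf; moves with it. Axes as brush. Grip 30 mm wide and high, reaching 43 mm towards the tube and 41 mm the other way to a blue end plate (12 mm thick, 44 wide, 40 high). Across the button (y) 36 mm with it out, 31 mm in: pinch from above, fingers closing along y, one on the button, one on the plain side.
- button (a joint): How far the orange button is pressed into the grip, in m: 0 = out, 0.0045 = fully in. Pressing takes about 3 N at first, 5.5 N when fully in; it springs out when let go. The handle is free once it is in by more than about 0.003.
- button_face (a point): Middle of the button's outer face, on the +y side of the grip (button 28 mm long along x, 20 mm high, standing 5.5 mm out of the grip). It is pressed towards -y. Axes as brush.
- pin_face (a point): Point on the near (-x) face of the red pin that stands up from the rod through the slot on top of the tube (head 14 mm wide), 22 mm above the tube's axis; moves with the handle. Axes as brush.
- ring_face (a point): Point on the far (+x) face of the yellow stop ring clamped on the tube (47 mm diameter, 14 thick, lug on top to 33 mm above the tube's axis), 22 mm above the axis. The red pin against this face is the second stop: the distance along x from here to pin_face is the travel still to go. Its place differs from run to run but stays in a run. Axes as brush.
- tin: Bystander: round green tin with a brass screw-top lid, 93 mm in diameter, 68 mm high. Origin at the centre of its underside.
- jacks_bowl: Bystander: steel bowl of jacks, 100 mm in diameter, 44 mm high with the jacks. Origin at the centre of its underside.
- marble_dish: Bystander: frosted glass dish with marbles and a red silicone ball, 100 mm in diameter, 46 mm high with the ball. Origin at the centre of its underside.
- scoop: Bystander: purple plastic scoop lying flat, 134 mm long along its x axis, 40 mm wide, 22 mm high. Origin on its underside, 57 mm from the mouth's end.

How it is judged:
By the outcome, as a careful person would: the job done as asked, in the order asked, and still so for the second after the job is handed in, while the arm keeps its last pose, push and grip.
It also fails if it takes over 32 s, if anything falls off the work surface, if the arm or the gripper's body presses on something with over 40 N, if the wrist force passes 120 N, or if a joint passes its speed limit or range.

## Working session

There is one attempt and no reset: what is moved stays moved. The work goes in short steps, Python scripts to look and compute and a shell command to move; the robot and the scene stay as the last step left them, time stands still between calls to the robot, and variables do not carry over. Pictures are saved under pics/ and viewed, and the job is handed in when it is done.

```bash
mkdir -p pics; cat > h.py <<'E'
import numpy as np,cv2
from station import telemetry,vision,ctrl
def cam(n,name=None):
    c=vision.camera(n)
    if name: cv2.imwrite('pics/'+name,c['img'][:,:,::-1])
    return c
def K(c):
    f=c['img'].shape[0]/2/np.tan(np.radians(c['vertical_fov']/2)); return f
def ray(c,u,v):
    f=K(c);d=np.array([(u-c['cx'])/f,(v-c['cy'])/f,1.]);E=c['extrinsics'];return E[:3,3],E[:3,:3]@d
def plane(c,u,v,z):
    o,d=ray(c,u,v);return o+d*(z-o[2])/d[2]
def cloud(c):
    f=K(c);D=c['depth'];h,w=D.shape;U,V=np.meshgrid(np.arange(w),np.arange(h))
    P=np.stack([(U-c['cx'])/f*D,(V-c['cy'])/f*D,D],-1);E=c['extrinsics'];return P@E[:3,:3].T+E[:3,3]
E
python3 - <<'E'
from h import *
for n in('top','side'):
    c=cam(n,n+'1.png');np.savez(n+'1.npz',**c);print(n,c['vertical_fov'],c['cx'],c['cy'],c['extrinsics'].round(3).tolist())
o=telemetry.get_obs();print({k:np.round(v,3).tolist() for k,v in o.items()})
E
```

```text
top 50.34018619755086 278.1977201319989 217.45181339813192 [[-0.01, -0.989, 0.145, 0.487], [-0.999, 0.005, -0.034, 0.05], [0.032, -0.145, -0.989, 1.0], [0.0, 0.0, 0.0, 1.0]]
side 52.863134303292995 278.30708698612386 214.54011217442132 [[-0.997, -0.058, 0.047, 0.581], [-0.075, 0.758, -0.648, 0.462], [0.002, -0.65, -0.76, 0.59], [0.0, 0.0, 0.0, 1.0]]
{'time_s': 0.1, 'qpos': [1.059, 0.3, 1.522, 0.0, 1.321, -0.067], 'joint_vel': [-0.001, -0.001, -0.003, 0.0, 0.0, -0.0], 'tau': [0.0, -53.264, -35.329, 0.071, 0.023, 0.0], 'ee_pos': [0.237, 0.496, 0.224], 'eef_rot': [-3.141, -0.0, 2.697], 'force': [-0.962, 0.668, 0.823], 'moment': [0.013, 0.029, 0.007], 'grip_width': 0.094}
```

View pics/top1.png

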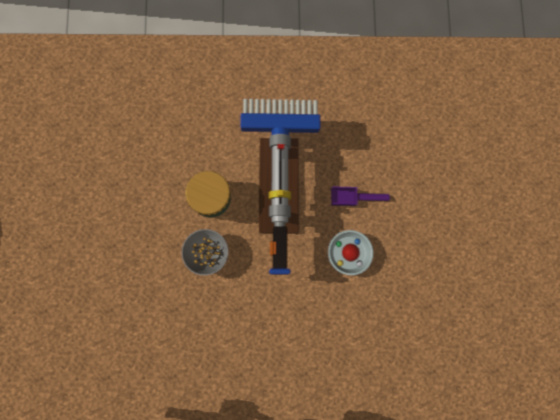

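View pics/side1.png

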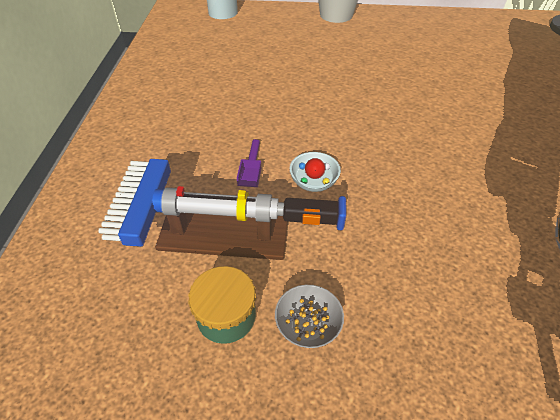

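The top view shows the button at about (273,248), the pin at (281,147) and the ring at (280,194). The bowl and dish sit either side of the grip at rows ~252. Next I measure them.

```bash
cat > m.py <<'E'
from h import *
def masks(img):
    h=cv2.cvtColor(img,cv2.COLOR_RGB2HSV)
    I=lambda a,b:cv2.inRange(h,np.array(a),np.array(b))
    return dict(red=I((0,190,90),(4,255,255))|I((176,190,90),(180,255,255)),yellow=I((24,180,100),(33,255,255)),orange=I((7,215,150),(16,255,255)),blue=I((108,150,50),(125,255,255)),black=I((0,0,0),(180,255,40)))
def comps(c,k,mn=8):
    m=masks(c['img'])[k];n,l,s,ce=cv2.connectedComponentsWithStats(m)
    return [(s[i].tolist(),ce[i],l==i) for i in range(1,n) if s[i][4]>=mn]
E
python3 - <<'E'
from m import *
for n in('top','side'):
    c=dict(np.load(n+'1.npz'));P=cloud(c)
    for k in('red','yellow','orange','blue','black'):
        for s,ce,m in comps(c,k,15 if k!='black' else 150):
            q=P[m&(c['depth']>0)]
            print(n,k,s,ce.round(1),'med',np.median(q,0).round(4),'lo',np.percentile(q,3,0).round(4),'hi',np.percentile(q,97,0).round(4))
E
```

```text
top red [343, 245, 15, 15, 172] [350. 252.] med [ 0.5513 -0.136   0.0422] lo [ 0.5384 -0.1492  0.0341] hi [ 0.5648 -0.1244  0.0474]
top yellow [269, 190, 20, 8, 100] [278.8 193.5] med [0.6679 0.018  0.1016] lo [ 0.6631 -0.0009  0.0904] hi [0.6732 0.036  0.1141]
top blue [241, 114, 79, 20, 1196] [280.3 122. ] med [0.824  0.0136 0.0951] lo [ 0.8048 -0.0628  0.0904] hi [0.8401 0.0897 0.0986]
top blue [270, 269, 19, 5, 75] [279.1 270.7] med [0.5108 0.0193 0.0992] lo [0.5067 0.0016 0.0966] hi [0.5148 0.0353 0.1025]
top black [273, 227, 14, 41, 460] [279.9 246.6] med [0.5611 0.0166 0.0951] lo [0.5207 0.006  0.0918] hi [0.5982 0.0289 0.0977]
side red [305, 159, 20, 19, 296] [314.5 168. ] med [ 0.555  -0.1309  0.0381] lo [ 0.539  -0.1461  0.0215] hi [ 0.5709 -0.123   0.0469]
side red [177, 186, 6, 10, 46] [179.3 191. ] med [0.7691 0.0156 0.11  ] lo [0.7653 0.0054 0.1041] hi [0.7727 0.0195 0.1119]
side yellow [323, 178, 6, 6, 21] [325.2 180.4] med [ 0.5336 -0.1174  0.0195] lo [ 0.5289 -0.1228  0.0153] hi [ 0.5373 -0.1144  0.0222]
side yellow [237, 190, 11, 31, 259] [241.1 205. ] med [0.6708 0.0272 0.0994] lo [0.6646 0.0099 0.0733] hi [0.6771 0.0368 0.114 ]
side orange [305, 209, 15, 3, 33] [312.1 209.9] med [0.5598 0.027  0.0969] lo [0.549  0.0252 0.0955] hi [0.5706 0.0299 0.0986]
side orange [303, 214, 17, 11, 152] [310.9 219.2] med [0.5605 0.0353 0.084 ] lo [0.5482 0.0312 0.0729] hi [0.5729 0.0369 0.0913]
side blue [118, 159, 50, 87, 1867] [142.8 202.8] med [0.8275 0.0285 0.0955] lo [ 0.8046 -0.0626  0.0764] hi [0.8438 0.0959 0.0981]
side blue [337, 196, 9, 34, 191] [341.5 212.9] med [0.5137 0.0329 0.0991] lo [5.092e-01 2.000e-04 6.830e-02] hi [0.518  0.0382 0.1018]
```

```bash
python3 - <<'E'
from m import *
c=dict(np.load('top1.npz'));P=cloud(c)
# points with z>.085 around brush
q=P.reshape(-1,3);im=c['img'].reshape(-1,3)
s=(q[:,2]>.085)&(abs(q[:,1]-.015)<.05)&(q[:,0]>.5)&(q[:,0]<.81)
xs=[];ys=[]
for x in np.arange(.525,.80,.01):
    b=q[s&(abs(q[:,0]-x)<.005)]
    print(round(x,3),b[:,1].min().round(4),b[:,1].max().round(4),((b[:,1].min()+b[:,1].max())/2).round(4),b[:,2].max().round(4))
    xs.append(x);ys.append((b[:,1].min()+b[:,1].max())/2)
print(np.polyfit(xs,ys,1))
# zoomed
for n,(u,v,w,h) in dict(top=(230,100,100,190),side=(150,150,210,110)).items():
    im=np.load(n+'1.npz')['img'][v:v+h,u:u+w,::-1]
    k=3 if n=='side' else 3
    cv2.imwrite(f'pics/{n}z.png',cv2.resize(im,None,fx=k,fy=k,interpolation=cv2.INTER_NEAREST))
# side view ring: z in .108-.1145 ; pin
c=dict(np.load('side1.npz'));P=cloud(c)
m=masks(c['img'])
for k in('red','yellow'):
    for v in range(184,202):
        u=np.flatnonzero(m[k][v,150:260])+150
        if len(u): print(k,v,u.min(),u.max(),P[v,u.min()].round(4),P[v,u.max()].round(4))
E
```

```text
0.525 0.0025 0.0311 0.0168 0.0991
0.535 0.0025 0.031 0.0167 0.0979
0.545 0.0022 0.0369 0.0196 0.0985
0.555 0.0021 0.0369 0.0195 0.0983
0.565 0.0019 0.0368 0.0193 0.0983
0.575 0.0018 0.0347 0.0182 0.098
0.585 0.0017 0.0306 0.0161 0.0992
0.595 0.0016 0.0304 0.016 0.0981
0.605 0.0037 0.0284 0.016 0.0951
0.615 0.0012 0.0302 0.0157 0.1002
0.625 -0.0052 0.0363 0.0156 0.1068
0.635 -0.0053 0.0363 0.0155 0.105
0.645 -0.0054 0.0362 0.0154 0.1063
0.655 0.0006 0.0299 0.0153 0.0995
0.665 -0.0057 0.038 0.0162 0.1143
0.675 -0.0057 0.036 0.0151 0.1156
0.685 0.0003 0.0296 0.015 0.1016
0.695 0.0 0.0295 0.0148 0.1003
0.705 0.0001 0.0294 0.0147 0.1012
0.715 0.0 0.0294 0.0147 0.1011
0.725 -0.0003 0.0293 0.0145 0.0996
0.735 -0.0005 0.0291 0.0143 0.1014
0.745 -0.0005 0.0291 0.0143 0.1012
0.755 -0.0007 0.029 0.0142 0.1001
0.765 -0.0007 0.0289 0.0141 0.1117
0.775 -0.0073 0.0351 0.0139 0.1124
0.785 -0.0075 0.0351 0.0138 0.1069
0.795 -0.0074 0.0349 0.0138 0.1056
[-0.01758583  0.02727957]
red 186 179 179 [0.7718 0.0051 0.1109] [0.7718 0.0051 0.1109]
red 187 178 182 [0.7727 0.0078 0.1113] [0.767  0.0057 0.1096]

[... 575 characters left out ...]
 245 [0.6766 0.0111 0.1132] [0.6657 0.0102 0.1132]
yellow 192 238 245 [0.6763 0.0131 0.1131] [0.6654 0.0128 0.1136]
yellow 193 238 247 [0.676  0.0156 0.1135] [0.6642 0.0028 0.1009]
yellow 194 238 247 [0.6758 0.0172 0.1129] [0.6643 0.003  0.0988]
yellow 195 238 247 [0.6755 0.0192 0.1129] [0.664  0.0049 0.0986]
yellow 196 238 246 [0.6757 0.0191 0.1104] [0.6644 0.0123 0.1041]
yellow 197 238 245 [0.6759 0.019  0.1081] [0.6654 0.0161 0.1058]
yellow 198 237 246 [0.6782 0.0166 0.1029] [0.6641 0.0151 0.1026]
yellow 199 237 245 [0.6777 0.0195 0.1038] [0.6653 0.018  0.1032]
yellow 200 237 245 [0.6777 0.0202 0.1023] [0.6651 0.0199 0.103 ]
yellow 201 237 245 [0.6775 0.022  0.1019] [0.6649 0.0216 0.1025]
```

```bash
sleep 1
```

```text
(no output)
```

View pics/sidez.png

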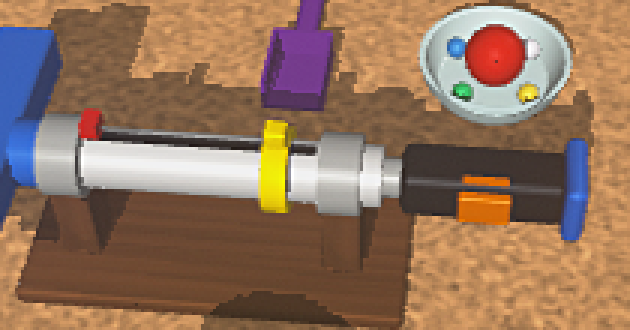

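View pics/topz.png

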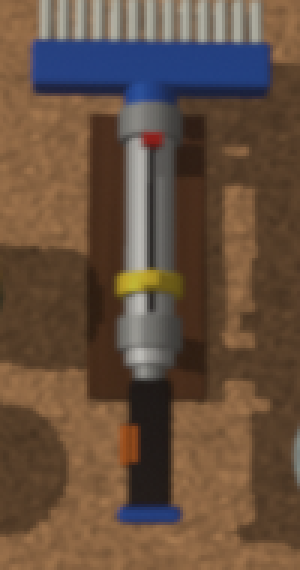

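Depth and sizes agree: the collar tops are at about 0.105 and the axis yaw is about -0.011 rad. The button is at (0.560, 0.0165), and the pin-to-ring travel is roughly 0.088. Now the tool-frame shifts.

```bash
cat > g.py <<'E'
from h import *
from scipy.spatial.transform import Rotation as R
import sys
def to(t,yaw=np.pi-.011):
    o=telemetry.get_obs();Rm=R.from_euler('xyz',o['eef_rot']).as_matrix()
    d=Rm.T@(np.array(t)-o['ee_pos']);Rt=R.from_euler('xyz',[np.pi,0,yaw]).as_matrix()
    tw=np.degrees(R.from_matrix(Rm.T@Rt).as_rotvec())
    print('shift',(d/.05).round(3),'rot',tw.round(2),'twist',(tw[2]/8).round(3),'ee',np.round(o['ee_pos'],4),'rot',np.round(o['eef_rot'],4),'F',np.round(o['force'],1),'t',o['time_s'],'w',o['grip_width'])
if __name__=='__main__': to([float(a) for a in sys.argv[1:4]])
E
python3 g.py .560 .0165 .224
```

```text
shift [-9.968e+00 -5.879e+00  4.000e-03] rot [-6.000e-02 -2.000e-02 -2.485e+01] twist -3.107 ee [0.2366 0.4963 0.2239] rot [-3.1406e+00 -1.0000e-04  2.6968e+00] F [-1.   0.7  0.8] t 0.1 w 0.09385353878564924
```

```bash
python3 -m creep '[[[-0.8,-0.5,0],-0.3,1],[[-1.6,-0.95,0],-0.6,1],[[-2.5,-1.5,0],-0.9,1],[[-3.4,-2,0],-1.2,1],[[-4.3,-2.5,0],-1.5,1],[[-5.1,-3,0],-1.8,1],[[-6,-3.5,0],-2.1,1],[[-6.8,-4,0],-2.4,1],[[-7.6,-4.5,0],-2.6,1],[[-8.5,-5,0],-2.8,1],[[-9.3,-5.5,0],-3,1],[[-9.97,-5.88,0],-3.1,1]]'; python3 g.py .560 .0165 .224
```

```text
time_s: 1.3
ee_pos: [0.561, 0.0141, 0.2241]
eef_rot: [-3.142, -0.001, 3.13]
force: [-0.4, 2.0, 0.1]
grip_width: 0.0942
shift [0.02  0.049 0.002] rot [-0.01 -0.03 -0.06] twist -0.007 ee [0.561  0.0141 0.2241] rot [-3.1415e+00 -6.0000e-04  3.1296e+00] F [-0.4  2.   0.1] t 1.3 w 0.09416290478084334
```

```bash
python3 -m creep '[[[0,0,0],0,0.7],[[0,0,0.6],0,0.7],[[0,0,1.3],0,0.7],[[0,0,2],0,0.7],[[0,0,2.5],0,0.7],[[0,0,2.8],0,0.7],[[0,0,2.88],0,0.7],[[0,0,2.88],0,0.7],[[0,0,2.88],0,0.7]]'; python3 g.py .560 .0165 .080
python3 - <<'E'
from h import *
for n in('top','side'):
    c=cam(n);(u,v,w,h)=dict(top=(210,100,150,190),side=(120,60,260,190))[n]
    cv2.imwrite(f'pics/{n}2.png',cv2.resize(c['img'][v:v+h,u:u+w,::-1],None,fx=3,fy=3))
E
```

```text
time_s: 2.2
ee_pos: [0.5605, 0.0168, 0.0814]
eef_rot: [-3.142, 0.001, 3.13]
force: [0.4, 0.2, -0.3]
grip_width: 0.0658
shift [ 0.01  -0.006  0.028] rot [-0.    0.07 -0.04] twist -0.006 ee [0.5605 0.0168 0.0814] rot [-3.1416e+00  1.2000e-03  3.1298e+00] F [ 0.4  0.2 -0.3] t 2.2 w 0.0657802235992611
```

View pics/side2.png

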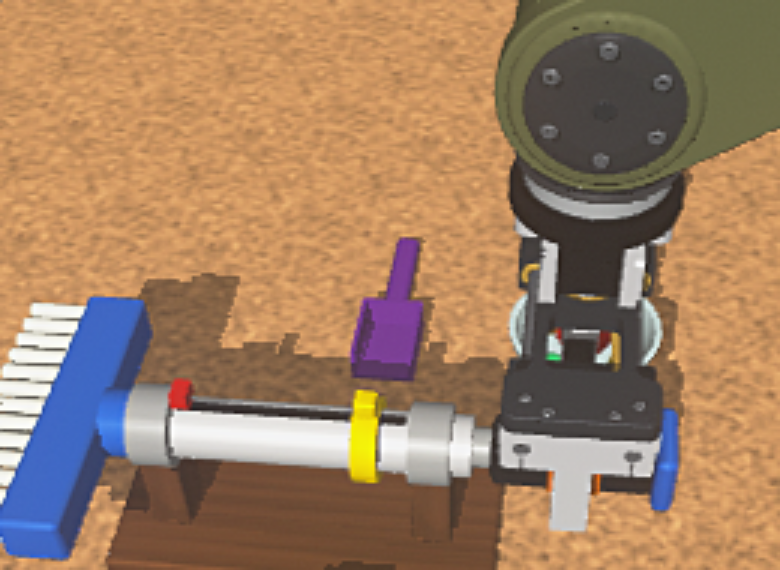

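The finger stands squarely over the button, with orange showing on both sides of it (about (548,483) and (597,483)). Next is the squeeze.

```bash
python3 -m creep '[[[0,0,0],0,0],[[0,0,0],0,0],[[0,0,0],0,0],[[0,0,0],0,0],[[0,0,0],0,0],[[0,0,0],0,0],[[0,0,0],0,0]]' 40; python3 g.py .560 .0165 .080
```

```text
time_s: 3.0
ee_pos: [0.5602, 0.0162, 0.0805]
eef_rot: [-3.141, 0.0, 3.129]
force: [0.1, -4.0, 1.1]
grip_width: 0.0308
shift [0.003 0.005 0.01 ] rot [-0.03  0.   -0.07] twist -0.008 ee [0.5602 0.0162 0.0805] rot [-3.1411  0.      3.1294] F [ 0.1 -4.   1.1] t 3.0 w 0.030792565938182928
```

Width 30.8 mm means the button is in. Now draw slowly along tool +x.

```bash
python3 -m creep '[[[0.08,0,0],0,0],[[0.18,0,0],0,0],[[0.28,0,0],0,0],[[0.38,0,0],0,0],[[0.48,0,0],0,0],[[0.58,0,0],0,0],[[0.68,0,0],0,0],[[0.78,0,0],0,0],[[0.88,0,0],0,0],[[0.98,0,0],0,0],[[1.1,0,0],0,0],[[1.1,0,0],0,0]]'; python3 g.py .472 .0175 .080
python3 - <<'E'
from m import *
c=cam('side');P=cloud(c)
for k in('red','yellow'):
  for s,ce,m in comps(c,k,15):
    q=P[m&(c['depth']>0)];print(k,s,np.percentile(q,5,0).round(4),np.percentile(q,95,0).round(4))
cv2.imwrite('pics/side3.png',cv2.resize(c['img'][60:250,120:380,::-1],None,fx=3,fy=3))
E
```

```text
time_s: 4.2
ee_pos: [0.5048, 0.0171, 0.0805]
eef_rot: [-3.141, 0.0, 3.13]
force: [2.2, -4.6, -2.2]
grip_width: 0.0305
shift [0.656 0.    0.01 ] rot [-0.02  0.02 -0.06] twist -0.007 ee [0.5048 0.0171 0.0805] rot [-3.1413e+00  4.0000e-04  3.1296e+00] F [ 2.2 -4.6 -2.2] t 4.2 w 0.030511870914452326
red [305, 159, 20, 19, 294] [ 0.5405 -0.1454  0.0237] [ 0.5696 -0.1229  0.0467]
red [211, 189, 7, 10, 57] [0.7103 0.0069 0.1032] [0.7184 0.0201 0.1113]
yellow [323, 178, 6, 6, 21] [ 0.5278 -0.122   0.0162] [ 0.5373 -0.1145  0.022 ]
yellow [237, 190, 11, 31, 255] [0.6651 0.0109 0.076 ] [0.6766 0.0367 0.114 ]
```

View pics/side3.png

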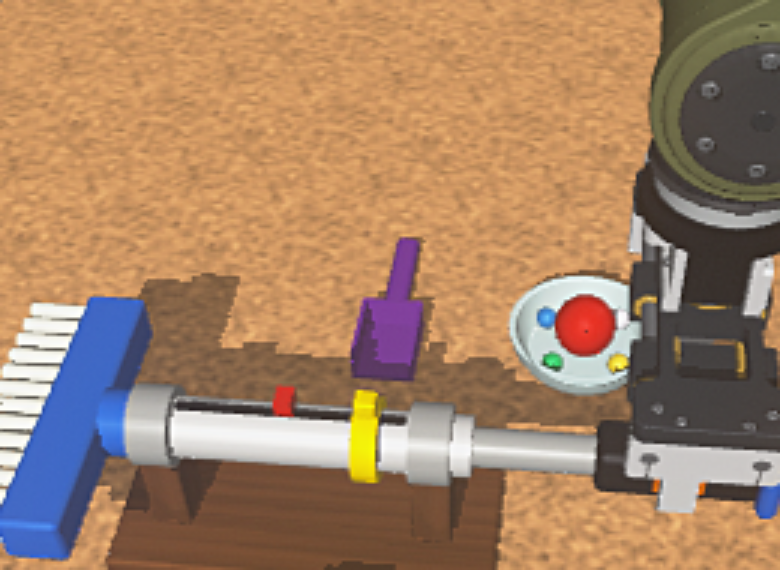

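The pin moved 55 mm (px 285,400 in the zoom), matching the tool, so there was no slip and it is past the click. About 33 mm remains; the ring is at (366,435). I continue, slowing near the stop.

```bash
python3 -m creep '[[[0.1,0,0],0,0],[[0.2,0,0],0,0],[[0.3,0,0],0,0],[[0.4,0,0],0,0],[[0.48,0,0],0,0],[[0.54,0,0],0,0],[[0.58,0,0],0,0],[[0.6,0,0],0,0],[[0.6,0,0],0,0]]'; python3 g.py .472 .0175 .080
python3 - <<'E'
from m import *
c=cam('side');P=cloud(c)
for k in('red','yellow'):
  for s,ce,m in comps(c,k,15):
    q=P[m&(c['depth']>0)];print(k,s,np.percentile(q,5,0).round(4),np.percentile(q,95,0).round(4))
E
```

```text
time_s: 5.15
ee_pos: [0.4754, 0.0176, 0.0805]
eef_rot: [-3.141, 0.001, 3.13]
force: [2.4, -3.9, -1.1]
grip_width: 0.0307
shift [ 0.068 -0.002  0.01 ] rot [-0.01  0.03 -0.05] twist -0.007 ee [0.4754 0.0176 0.0805] rot [-3.1415e+00  5.0000e-04  3.1297e+00] F [ 2.4 -3.9 -1.1] t 5.15 w 0.030656210056666827
red [305, 159, 20, 19, 293] [ 0.5403 -0.1448  0.0227] [ 0.5695 -0.123   0.0467]
red [230, 190, 6, 10, 54] [0.681  0.0072 0.104 ] [0.6886 0.0207 0.112 ]
yellow [323, 178, 6, 6, 21] [ 0.5296 -0.1215  0.0167] [ 0.5372 -0.114   0.0223]
yellow [237, 190, 11, 31, 254] [0.6649 0.0112 0.0763] [0.6768 0.0367 0.1141]
```

Not yet at the stop, with about 3–4 mm to go. Creep on in small steps, watching the force.

```bash
python3 -m creep '[[[0.02,0,0],0,0],[[0.04,0,0],0,0],[[0.05,0,0],0,0],[[0.05,0,0],0,0]]'; python3 g.py .472 .0175 .080
```

```text
time_s: 5.6
ee_pos: [0.4732, 0.0176, 0.0806]
eef_rot: [-3.142, 0.001, 3.13]
force: [5.1, -3.1, -2.9]
grip_width: 0.0304
shift [ 0.024 -0.002  0.011] rot [-0.    0.08 -0.06] twist -0.007 ee [0.4732 0.0176 0.0806] rot [-3.1415e+00  1.4000e-03  3.1296e+00] F [ 5.1 -3.1 -2.9] t 5.6 w 0.030411229232563133
```

```bash
python3 -m creep '[[[0.01,0,0],0,0],[[0.02,0,0],0,0],[[0.02,0,0],0,0],[[0.02,0,0],0,0]]'; python3 -m creep '[[[0.01,0,0],0,0],[[0.02,0,0],0,0],[[0.02,0,0],0,0],[[0.02,0,0],0,0]]'; python3 g.py .472 .0175 .080
```

```text
time_s: 6.0
ee_pos: [0.4731, 0.0176, 0.0806]
eef_rot: [-3.142, 0.003, 3.13]
force: [13.6, -3.9, -8.6]
grip_width: 0.0302
time_s: 6.4
ee_pos: [0.4729, 0.0176, 0.0807]
eef_rot: [-3.142, 0.005, 3.129]
force: [20.0, -2.9, -13.0]
grip_width: 0.0303
shift [ 0.017 -0.002  0.014] rot [-0.    0.31 -0.07] twist -0.008 ee [0.4729 0.0176 0.0807] rot [-3.1416  0.0055  3.1295] F [ 20.   -2.9 -13. ] t 6.4 w 0.030321047638595364
```

```bash
python3 - <<'E'
from m import *
c=cam('side');P=cloud(c)
for k in('red','yellow'):
  for s,ce,m in comps(c,k,15):
    q=P[m&(c['depth']>0)];print(k,s,np.percentile(q,5,0).round(4),np.percentile(q,95,0).round(4))
cv2.imwrite('pics/side4.png',cv2.resize(c['img'][60:310,120:380,::-1],None,fx=2.4,fy=2.4))
c=cam('top','top4.png')
E
python3 g.py .472 .0175 .080
```

```text
red [305, 159, 20, 19, 295] [ 0.5404 -0.1453  0.0226] [ 0.5696 -0.1233  0.0466]
red [231, 190, 7, 10, 52] [0.6789 0.0075 0.104 ] [0.6865 0.0208 0.1121]
yellow [323, 178, 6, 6, 20] [ 0.5294 -0.1225  0.0162] [ 0.5373 -0.1151  0.0224]
yellow [237, 190, 11, 31, 252] [0.665  0.0106 0.076 ] [0.6769 0.0364 0.1141]
shift [ 0.018 -0.001  0.014] rot [-0.    0.32 -0.07] twist -0.008 ee [0.4729 0.0176 0.0807] rot [-3.1415  0.0056  3.1294] F [ 19.4  -3.  -13.6] t 6.5 w 0.030171345275158176
```

View pics/side4.png

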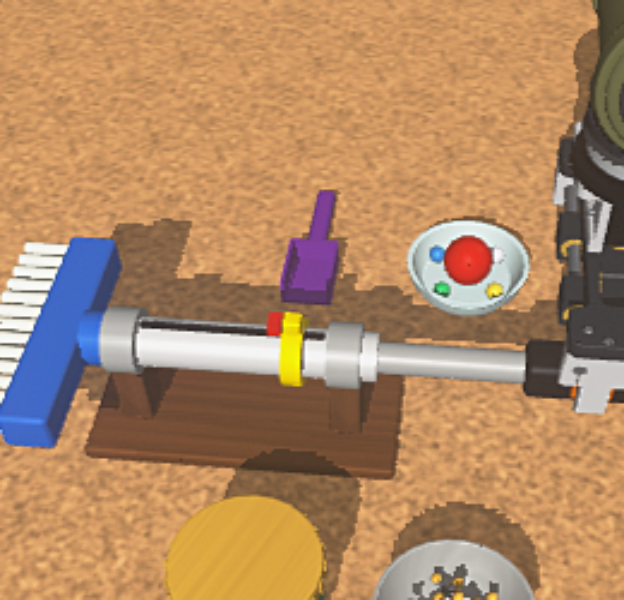

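View pics/top4.png

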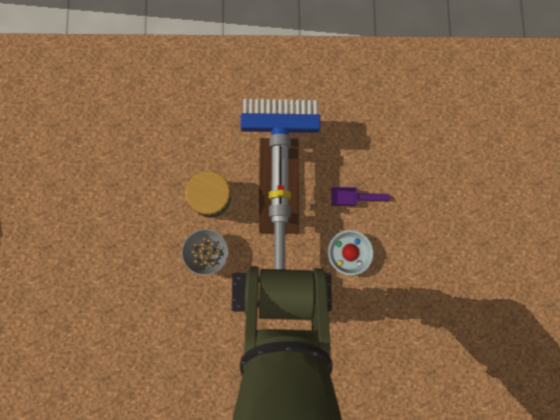

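The red pin (276,324) touches the yellow ring (291,350), and the bystanders haven't moved in the picture. Force is steady at about 20 N against the firm stop, so I hand it in.

```bash
python3 -c "
from station import ctrl
print(ctrl.hand_in())"
```

```text
the job is handed in; nothing more can be done
None
```

The handle is out at the second stop and the gripper is still holding it there. I handed the job in at about 6.5 s on the robot's clock.

- **Squeeze:** I pinched the grip across the button with 40 N while the handle was fully in. The fingers closed to 30.8 mm, which means the button was in.
- **Pull:** I drew the handle straight out through the first click. The tool moved 87 mm in all, against about 88 mm measured beforehand between pin and ring.
- **Last checks:** The pull held steady at about 20 N with almost no further movement, and the side view shows the red pin touching the yellow ring. The finger opening was 30.2 mm, so the button was still in. The tin, bowl, dish and scoop look unmoved in both views.
- **Small disagreement:** The depth reading left about 2 mm between pin and ring, which is within the camera's error. I relied on the force and the picture instead.

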